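# Hold a plaster sprig mould home in the corner jig of a banding wheel

## Task

Take the rectangular plaster sprig mould from the bench and set it, motif up, on the narrow wooden rest on top of the banding wheel, its long side along the long blue stop. Push it home into the corner so that it bears flush on both blue stops at once, with a light steady push of roughly 5 to 15 newtons on each, and finish while still holding it pressed there with the gripper: do not let go. Leave everything else on the bench where it stands.

Things in the scene. Friction and masses are not known exactly. Their poses are not given: they have to be found in the camera images.
- mould: white rectangular plaster block 90 x 56 x 50 mm (its own x, y, z), 0.18 to 0.36 kg, a round brown flower motif on its top face; dry, friction near 1 on wood and stops; starts flat on the bench, motif up. Origin: centre of its underside; x along the long side, z up. Either end may go to the end stop.
- jig: banding wheel, fixed, not turning: grey foot 156 mm across, column, round steel head 190 mm across, its top 100 mm above the bench. Centred on the head a wooden rest 70 x 34 x 15 mm (jig x, y, z), top 115 mm above the bench, smaller than the mould. Origin: centre of the foot's underside; x points to the end stop, y to the long stop, z up. The mould when home is centred on this axis.
- stop_end: blue rigid stop on the wheel head at the +x end of the rest, 53 mm long along jig y, 12 mm thick; its flat inner face looks to jig -x, 45 mm from the wheel's axis; top 145 mm above the bench, 30 mm above the rest. Origin and axes: those of the jig.
- stop_long: blue rigid stop at the +y side of the rest, jig x from -35 to +50 mm, 12 mm thick; flat inner face looks to jig -y, 28 mm from the wheel's axis; top 129 mm above the bench, only 14 mm above the rest, so fingers gripping the mould across its 56 mm width must keep their tips at least 17 mm above its underside. Origin and axes: those of the jig.
- corner (a point): point where the inner faces of the two stops meet, at the height of the rest's top (jig x = 45, y = 28, z = 115 mm); axes as the jig's. The seated mould lies towards -x and -y of it, its centre at x = -45, y = -28 mm.
- jar: small amber glass jar with a black cap, 44 mm across, 60 mm high, standing 95 to 120 mm from the mould's centre off one end of it. Bystander. Origin: centre of its underside.
- rib: dark wooden spatula-like shaping tool 170 mm long, lying near the foot of the banding wheel on the robot's side. Bystander. Origin under its middle, x along it.
- brush: brush 180 mm long, lying at the right of the bench. Bystander. Origin under its middle, x along it.
- bowl: small tan bowl 116 mm across, 50 mm high, at the back. Bystander. Origin: centre of its underside.
- vase: cream vase 110 mm across, 165 mm high, at the back right. Bystander. Origin: centre of its underside.
- sprayer: white plastic bottle with a blue cap, 60 mm across, 160 mm high, at the back left. Bystander. Origin: centre of its underside.
- prop: cream kiln prop, an upright square post 38 x 38 x 90 mm, front left. Bystander. Origin: centre of its underside.
- round_mould: round white plaster disc 80 mm across, 40 mm high, at the left: not the mould to use. Bystander. Origin: centre of its underside.
Mind the look-alikes: they are no part of the job. Leave any purple look-alike of the mould alone. Leave any pink look-alike of the jig alone.

How it is judged (in metres and radians):
On the way:
1. the mould sits level on the rest of the banding wheel, within 15 mm of home (z of mould in the frame of corner between -0.002 and 0.003 m and x of mould in the frame of corner between -0.06 and -0.04 m and y of mould in the frame of corner between -0.043 and -0.023 m and angle between mould's own z axis and vertical below 0.07 rad), for 0.1 s.
At the end, for the whole second after the job is handed in: Held by the fingers (over 2 N), the mould presses each stop with 2 to 40 N, within 4 mm of home, square within 0.05 rad, level within 0.06 rad, underside within 3 mm of the rest's top, at rest; bystanders within 30 mm of their starts (contact force between mould and stop_end between 2 and 40 N and contact force between mould and stop_long between 2 and 40 N and contact force between the fingers and mould above 2 N and x of mould in the frame of corner between -0.049 and -0.042 m and y of mould in the frame of corner between -0.032 and -0.025 m and z of mould in the frame of corner between -0.002 and 0.003 m and angle between the x axis of mould and the x axis of corner, either way round below 0.05 rad and angle between mould's own z axis and vertical below 0.06 rad and linear speed of mould below 0.02 m/s and distance of each of jar, rib, brush, bowl, vase, sprayer, prop, round_mould from where it was at the start of the episode below 0.03 m); the arm keeps its last pose, push and grip.
It fails at once if a bystander is moved by more than 30 mm (distance of any of jar, rib, brush, bowl, vase, sprayer, prop, round_mould from where it was at the start of the episode above 0.03 m).
It also fails if it takes over 64 s, if anything falls off the work surface, if the arm or the gripper's body presses on something with over 40 N, if the wrist force passes 120 N, or if a joint passes its speed limit or range.

## Robot

A 7-joint arm with a two-finger parallel gripper is mounted at the origin on the work surface. World frame = base frame: x ahead of the robot, y to its left, z up, the work surface at z = 0. Lengths are in m, angles in degrees, forces in N, time in s.
With the tool pointing down it reaches from about 0.425 to 0.875 m from the base axis. Payload 4.7 kg.
Tool frame: the origin (TCP) lies between the finger pads; the fingertips stand 8 mm ahead of it and the grasp point (between the pads) lies 11 mm behind it (env.tip_extent is the distance from the TCP to the fingertips, in m); z points along the fingers, y is the line along which they close (so a half turn about z gives the same grasp; the last joint's range is limited). The gripper opens to 87 mm and grips with 3 to 60 N. Pads are 19 mm wide; open, the fingers measure 117 mm over their backs; the gripper's body (75 mm by 190 mm) begins 51 mm behind the grasp point.
Start: joints at [71.339, 18.392, -4.016, 83.108, 1.295, 78.541, -3.26], TCP at [0.217, -0.613, 0.209] pointing down, gripper open.
Joint ranges: [-163.93, 163.93], [-17.29, 119.83], [-79.2, 71.16], [3.27, 140.29], [-89.18, 269.18], [5.43, 117.66], [-154.24, 154.24]. Speed limits (degrees/s): [147.25, 147.25, 180, 180, 180, 180, 180].

## Interface

Orientations are given as [roll, pitch, yaw] about the fixed x, y, z axes, in that order (R = Rz(yaw) Ry(pitch) Rx(roll)).
In Python, from cell import sensors, vision, workorder, env gives the robot as it stands.
- The arm moves only by the tool drive_tool, never from a script. Its argument "moves" is a list of rows, each an object of numbers: "x", "y", "z": the shift along the tool's x, y, z in mm; "rx", "ry", "rz": the turn, a rotation vector about the tool's x, y, z in rad; "fingers": the closure, from -1 (fully open) to 1 (shut). In form: [{"x": .., "y": .., "z": .., "rx": .., "ry": .., "rz": .., "fingers": ..}, ...]. A call has 1 to 20 rows; each row is the pose to reach, as a shift and turn from the pose commanded when the call began, along the tool's axes at that moment; what a row does not reach only later rows make up. A row lasts 1/8 s, in which the tool goes at most 62.5 mm and 10.7 degrees, less where a joint would pass 70% of its speed; a pose out of reach is approached as far as the arm can. A call with a gripper value outside its range is refused whole. The fingers move at their own pace and stop on an object; "force" is the grip in N (left out, the last holds). Time passes only in rows, so rows that repeat a pose let the fingers close. It gives the time, the measured TCP pose, the force, the opening and the grip force at its end, in the units of the state.
- sensors.get_obs(): the state, without advancing time (a new reading comes with each control period).
- vision.read_camera(name): name is "scene" or "top" or "wrist"; returns a dict with "image" (384x512x3 uint8, red, green, blue), "fx", "fy", "cx", "cy" (pixels), "k1" (the pictures are not rectified: a ray, as slopes to the right and down, at radius r is drawn at 1 + k1 r^2 times it, then the intrinsics apply), "R" (3x3) and "t" (3): a world point X has camera coordinates R X + t. Camera axes: x right, y down, z forward; pixel columns grow to the right and rows downward; lengths in m; the calibration is good to about 2 mm. A picture is of the moment at which its call begins. There is no depth.
- workorder.sign_off(): hands the job in; it is judged then, once.
The state is a dict: "time_s": time; "qpos": joint angles; "joint_velocities": joint speeds; "effort": joint torques, N m; "tool_pos": TCP position; "tool_rot": TCP orientation; "force": force on the tool from outside, world axes, zero at the start; "wrist_torque": the same for the moment, N m; "grip_width": finger opening in m; "grasp_force": force on a finger pad.
Only numpy, scipy, OpenCV 4.12 (cv2) and the standard library are available. Lean on these libraries where they do the work, as an engineer would, in place of code of your own. Each camera call takes 0.05 s, during which the arm holds its last target. There are 200 camera calls.

## Working session

There is one attempt and no reset: what is moved stays moved. The work goes in short steps, Python scripts to look and compute and a tool call to move; the robot and the scene stay as the last step left them, time stands still between calls to the robot, and variables do not carry over. Pictures are saved under pics/ and viewed, at most 10 in all, crops included, and the job is handed in when it is done.

Besides the shell and the picture viewer there is one more tool, called after "Request:" by a JSON object that holds its "op" and its "data", one argument or row to a line. drive_tool: Moves the arm, as the interface text tells. Its arguments: {"type":"object","properties":{"moves":{"type":"array"},"force":{"type":"number"}},"required":["moves"]}

```bash
ls; mkdir -p pics
python3 - <<'E'
from cell import sensors, vision, env
import cv2, numpy as np
o=sensors.get_obs(); print({k:np.round(v,3).tolist() for k,v in o.items()}, env.tip_extent)
for n in ("scene","top"):
    c=vision.read_camera(n); cv2.imwrite(f"pics/{n}0.png",c["image"][:,:,::-1]); np.savez(f"{n}0.npz",**c)
    print(n,c["fx"],c["k1"],np.round(-c["R"].T@c["t"],3))
E
```

```text
pics
{'time_s': 0.0, 'qpos': [71.34, 18.44, -4.015, 83.175, 1.294, 78.54, -3.259], 'joint_velocities': [0.14, -0.029, 0.099, -0.05, -0.069, -0.113, -0.019], 'effort': [0.0, -49.129, -0.404, -31.253, -0.064, 0.044, 0.0], 'tool_pos': [0.216, -0.612, 0.208], 'tool_rot': [-179.891, 0.005, 19.471], 'force': [0.022, -0.017, 0.572], 'wrist_torque': [-0.012, -0.022, 0.018], 'grasp_force': 0.0, 'grip_width': 0.087} 0.008
scene 402.3958524577289 -0.13842978072698953 [ 1.141 -0.043  0.98 ]
top 484.063647190955 -0.15623569545261726 [0.247 0.012 1.705]
```

View pics/scene0.png

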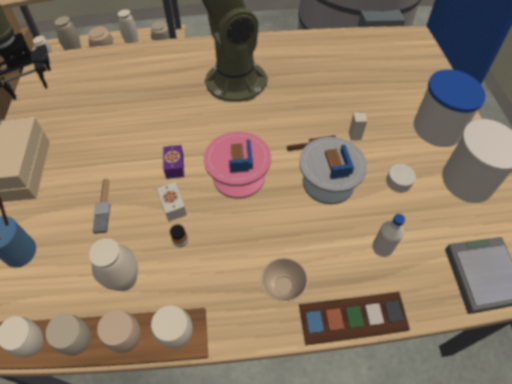

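View pics/top0.png

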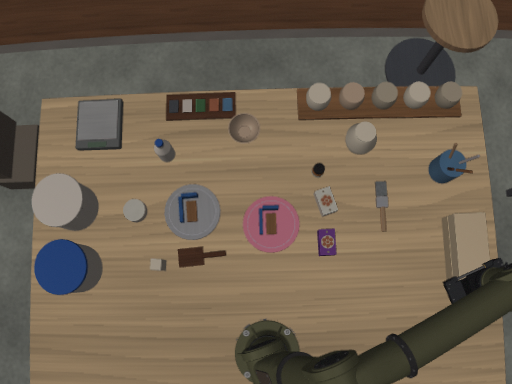

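The mould is at top (326,200) / scene (171,200), with the jar at (318,170) in top. The grey jig is at top (192,211). The purple mould and the pink jig are look-alikes. I'll measure next.

```bash
cat > h.py <<'E'
import numpy as np, cv2
def undist(c,uv):
    K=np.array([[c["fx"],0,c["cx"]],[0,c["fy"],c["cy"]],[0,0,1]],float)
    return cv2.undistortPoints(np.array(uv,float).reshape(-1,1,2),K,np.array([float(c["k1"]),0,0,0])).reshape(-1,2)
def cast(c,uv,z):
    n=undist(c,uv); d=np.c_[n,np.ones(len(n))]@c["R"]; o=-c["R"].T@c["t"]
    return o+d*((z-o[2])/d[:,2])[:,None]
def proj(c,X):
    K=np.array([[c["fx"],0,c["cx"]],[0,c["fy"],c["cy"]],[0,0,1]],float)
    return cv2.projectPoints(np.array(X,float).reshape(-1,1,3),cv2.Rodrigues(np.array(c["R"],float))[0],np.array(c["t"],float),K,np.array([float(c["k1"]),0,0,0]))[0].reshape(-1,2)
def comps(m,x0,y0,x1,y1,amin=8):
    s=np.zeros_like(m); s[y0:y1,x0:x1]=m[y0:y1,x0:x1]
    n,l,st,ce=cv2.connectedComponentsWithStats(s.astype(np.uint8))
    return [(l==i) for i in range(1,n) if st[i,4]>=amin]
def rect(m,c,z):
    cnt=max(cv2.findContours(m.astype(np.uint8),0,2)[0],key=len)
    p=cast(c,cnt.reshape(-1,2),z)[:,:2]*1000
    (cx,cy),(w,h),a=cv2.minAreaRect(p.astype(np.float32)); 
    return np.round([cx,cy,w,h,a],1),len(p)
E
python3 - <<'E'
from h import *
W=[]
for n,bm,bj in (("top",(300,175,350,225),(165,185,222,240)),("scene",(150,175,195,228),(315,135,365,190))):
    c=np.load(n+"0.npz"); im=c["image"]; hsv=cv2.cvtColor(im,cv2.COLOR_RGB2HSV); H,S,V=hsv[...,0],hsv[...,1].astype(int),hsv[...,2].astype(int)
    print(n)
    white=(S<60)&(V>150)
    for m in comps(white,*bm,40): 
        print(" white",m.sum(),rect(m,c,.05), rect(m,c,0))
    for m in comps((S>70)&((H<20)|(H>170)),*bm,15): 
        ys,xs=np.nonzero(m); print(" motif",m.sum(),np.round(cast(c,[[xs.mean(),ys.mean()]],.05)*1000,1), rect(m,c,.05))
    for m in comps((H>95)&(H<125)&(S>110),*bj,10): print(" blue",m.sum(),rect(m,c,.145),rect(m,c,.129))
    for m in comps(((H<20)|(H>170))&(S>80),*bj,20): print(" rest",m.sum(),rect(m,c,.115))
    for b,k in ((bm,"m"),(bj,"j")): W.append(cv2.resize(im[b[1]:b[3],b[0]:b[2],::-1],(390,290),interpolation=cv2.INTER_CUBIC))
cv2.imwrite("pics/crop.png",np.vstack([np.hstack(W[:2]),np.hstack(W[2:])]))
E
```

```text
top
 motif 1996 [[ 517.  -217.1   50. ]] (array([ 517.4, -218.6,  172.7,  175. ,   87.5]), 13)
 motif 87 [[ 514.7 -222.7   50. ]] (array([ 514.7, -222.6,   34.3,   35.1,   42.8]), 22)
 blue 159 (array([497.6, 257.7,  50.9, 105.5,  60.4]), 24) (array([500.2, 260.2,  51.5, 106.5,  60.4]), 24)
 rest 128 (array([555.6, 310.9,  41.8,  80.5,  44.5]), 17)
 rest 363 (array([475.7, 172.6,  72.7, 181.2,  88.6]), 36)
 rest 199 (array([480.4, 235.9,  68.4,  32.9,   4.3]), 16)
 rest 129 (array([400.7, 306.7,  86.1,  41.7,  47.7]), 17)
scene
 white 392 (array([ 515.9, -220.5,   89.2,   55.2,   17.6]), 61) (array([ 482.3, -230. ,   94. ,   58.2,   17.6]), 61)
 motif 1584 [[ 533.6 -213.8   50. ]] (array([ 527. , -217.5,  127.7,  181.4,   88.8]), 21)
 motif 119 [[ 515.7 -221.    50. ]] (array([ 515.5, -221.1,   37.9,   34.3,   72.9]), 20)
 blue 285 (array([522.3, 253.8,  47. , 109.8,  59.3]), 45) (array([510.5, 259.4,  47.9, 111.9,  59.3]), 45)
 rest 192 (array([421. , 268.2, 140.9,  67.8,  75. ]), 32)
 rest 185 (array([478.2, 236.5,  56.6,  33.1,   3.2]), 27)
 rest 59 (array([580.1, 294. ,  19.1,  43.1,  39.5]), 7)
```

View pics/crop.png

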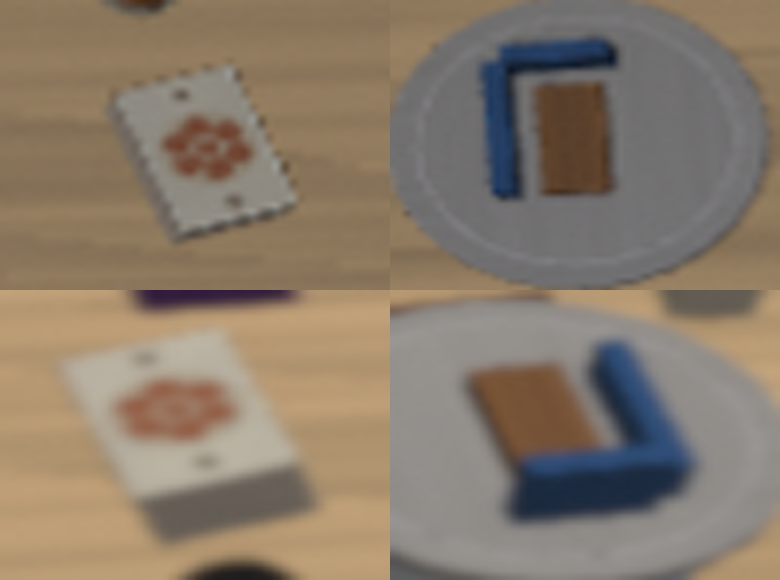

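```bash
cat >> h.py <<'E'
def shift(frm,to,yaw):
    a=np.radians(yaw);d=np.array(to,float)-frm
    return np.round([d[0]*np.cos(a)+d[1]*np.sin(a), d[0]*np.sin(a)-d[1]*np.cos(a), -d[2]],1)
E
python3 - <<'E'
from h import *
print(shift([217,-613,209],[515.5,-221,190],19.47))
E
```

```text
[ 412.1 -270.1   19. ]
```

Request:
{"op": "drive_tool", "data": {
  "moves": [
    {"x": 412, "y": -270, "z": 0, "rz": 0.033, "fingers": -1},
    {"x": 412, "y": -270, "z": 0, "rz": 0.033, "fingers": -1},
    {"x": 412, "y": -270, "z": 0, "rz": 0.033, "fingers": -1},
    {"x": 412, "y": -270, "z": 0, "rz": 0.033, "fingers": -1},
    {"x": 412, "y": -270, "z": 0, "rz": 0.033, "fingers": -1},
    {"x": 412, "y": -270, "z": 0, "rz": 0.033, "fingers": -1},
    {"x": 412, "y": -270, "z": 0, "rz": 0.033, "fingers": -1},
    {"x": 412, "y": -270, "z": 0, "rz": 0.033, "fingers": -1},
    {"x": 412, "y": -270, "z": 0, "rz": 0.033, "fingers": -1},
    {"x": 412, "y": -270, "z": 0, "rz": 0.033, "fingers": -1},
    {"x": 412, "y": -270, "z": 0, "rz": 0.033, "fingers": -1},
    {"x": 412, "y": -270, "z": 19, "rz": 0.033, "fingers": -1},
    {"x": 412, "y": -270, "z": 19, "rz": 0.033, "fingers": -1}
  ]
}}

```text
invalid input at $.moves[0]: expected keys x, y, z, rx, ry, rz, fingers
```

Run:
```python
from h import *
from cell import vision,sensors
o=sensors.get_obs(); print(o["time_s"],o["tool_pos"],o["tool_rot"],o["force"])
c=vision.read_camera("wrist"); np.savez("w1.npz",**c); cv2.imwrite("pics/w1.png",c["image"][:,:,::-1])
print(-c["R"].T@c["t"])
```

```text
0.1 [ 0.21643676 -0.61238052  0.20827753] [-1.79904132e+02  6.50881936e-03  1.94715209e+01] [0.05346679 0.63389165 0.07020128]
[ 0.27989107 -0.59062673  0.38503378]
```

View pics/w1.png

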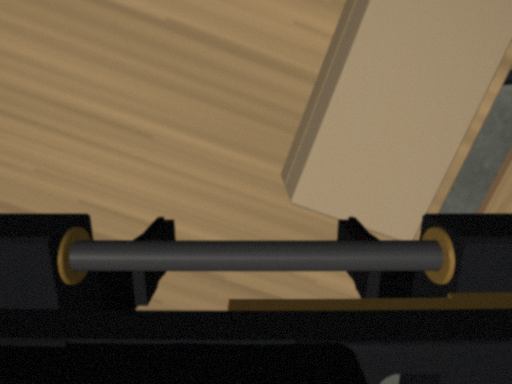

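The call was refused because all the keys are required, so the arm is still at its start. The wrist picture shows only the box (corner at 290,200) and the gripper. I'll resend with every key.

Request:
{"op": "drive_tool", "data": {
  "moves": [
    {"x": 412, "y": -270, "z": 0, "rx": 0, "ry": 0, "rz": 0.033, "fingers": -1},
    {"x": 412, "y": -270, "z": 0, "rx": 0, "ry": 0, "rz": 0.033, "fingers": -1},
    {"x": 412, "y": -270, "z": 0, "rx": 0, "ry": 0, "rz": 0.033, "fingers": -1},
    {"x": 412, "y": -270, "z": 0, "rx": 0, "ry": 0, "rz": 0.033, "fingers": -1},
    {"x": 412, "y": -270, "z": 0, "rx": 0, "ry": 0, "rz": 0.033, "fingers": -1},
    {"x": 412, "y": -270, "z": 0, "rx": 0, "ry": 0, "rz": 0.033, "fingers": -1},
    {"x": 412, "y": -270, "z": 0, "rx": 0, "ry": 0, "rz": 0.033, "fingers": -1},
    {"x": 412, "y": -270, "z": 0, "rx": 0, "ry": 0, "rz": 0.033, "fingers": -1},
    {"x": 412, "y": -270, "z": 0, "rx": 0, "ry": 0, "rz": 0.033, "fingers": -1},
    {"x": 412, "y": -270, "z": 0, "rx": 0, "ry": 0, "rz": 0.033, "fingers": -1},
    {"x": 412, "y": -270, "z": 19, "rx": 0, "ry": 0, "rz": 0.033, "fingers": -1},
    {"x": 412, "y": -270, "z": 19, "rx": 0, "ry": 0, "rz": 0.033, "fingers": -1}
  ]
}}

```text
time_s: 1.65
tool_pos: [0.5128, -0.2219, 0.1877]
tool_rot: [-179.8, 0.2, 17.4]
force: [0.5, -0.3, 0.7]
grip_width: 0.0872
grasp_force: 0.0
```

Run:
```python
from h import *
from cell import vision,sensors
o=sensors.get_obs(); print(o["time_s"],o["tool_pos"],o["tool_rot"],o["force"])
c=vision.read_camera("wrist"); np.savez("w1.npz",**c); cv2.imwrite("pics/w2.png",c["image"][:,:,::-1])
print(-c["R"].T@c["t"])
```

```text
1.65 [ 0.51277141 -0.22188974  0.18765836] [-179.84615708    0.20516551   17.43106473] [ 0.5137656  -0.27915056  0.65716144]
[ 0.57761412 -0.20239592  0.36417823]
```

View pics/w2.png

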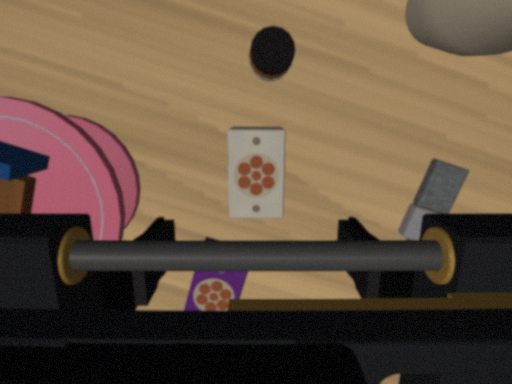

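The wrist view shows the mould squarely at (256,172), clear of the jar (272,52), with the purple look-alike below at (215,285).

Run:
```python
from h import *
c=np.load("w1.npz");im=c["image"];hsv=cv2.cvtColor(im,cv2.COLOR_RGB2HSV); H,S,V=hsv[...,0],hsv[...,1].astype(int),hsv[...,2].astype(int)
for m in comps((S<60)&(V>120),210,110,300,214,200): print(m.sum(),rect(m,c,.05))
for m in comps((S>120)&((H<12)|(H>170)),230,145,285,205,30): print(m.sum(),rect(m,c,.05))
print(shift([512.8,-221.9,187.7],[515.5,-221.5,100],17.43),shift([512.8,-221.9,187.7],[515.5,-221.5,27],17.43))
```

```text
3323 (array([ 517.2, -220.5,   84.7,   55.4,   17.1]), 29)
655 (array([ 514.6, -221.7,   38.5,   34. ,   17.4]), 76)
58 (array([ 514.4, -221.8,    7.8,    7.8,   61.7]), 16)
[ 2.7  0.4 87.7] [  2.7   0.4 160.7]
```

Request:
{"op": "drive_tool", "data": {
  "moves": [
    {"x": 2, "y": 0, "z": 60, "rx": 0, "ry": 0, "rz": 0, "fingers": -1},
    {"x": 2, "y": 0, "z": 110, "rx": 0, "ry": 0, "rz": 0, "fingers": -1},
    {"x": 2, "y": 0, "z": 145, "rx": 0, "ry": 0, "rz": 0, "fingers": -1},
    {"x": 2, "y": 0, "z": 159, "rx": 0, "ry": 0, "rz": 0, "fingers": -1},
    {"x": 2, "y": 0, "z": 159, "rx": 0, "ry": 0, "rz": 0, "fingers": -1},
    {"x": 2, "y": 0, "z": 159, "rx": 0, "ry": 0, "rz": 0, "fingers": -1},
    {"x": 2, "y": 0, "z": 159, "rx": 0, "ry": 0, "rz": 0, "fingers": 1},
    {"x": 2, "y": 0, "z": 159, "rx": 0, "ry": 0, "rz": 0, "fingers": 1},
    {"x": 2, "y": 0, "z": 159, "rx": 0, "ry": 0, "rz": 0, "fingers": 1},
    {"x": 2, "y": 0, "z": 159, "rx": 0, "ry": 0, "rz": 0, "fingers": 1},
    {"x": 2, "y": 0, "z": 159, "rx": 0, "ry": 0, "rz": 0, "fingers": 1},
    {"x": 2, "y": 0, "z": 159, "rx": 0, "ry": 0, "rz": 0, "fingers": 1}
  ],
  "force": 40
}}

```text
time_s: 3.2
tool_pos: [0.517, -0.2204, 0.0314]
tool_rot: [180.0, -0.0, 17.6]
force: [-0.4, -0.4, 1.6]
grip_width: 0.0551
grasp_force: 40.0
```

Request:
{"op": "drive_tool", "data": {
  "moves": [
    {"x": 0, "y": 0, "z": -20, "rx": 0, "ry": 0, "rz": 0, "fingers": 1},
    {"x": 0, "y": 0, "z": -60, "rx": 0, "ry": 0, "rz": 0, "fingers": 1},
    {"x": 0, "y": 0, "z": -110, "rx": 0, "ry": 0, "rz": 0, "fingers": 1},
    {"x": 0, "y": 0, "z": -160, "rx": 0, "ry": 0, "rz": 0, "fingers": 1},
    {"x": 0, "y": 0, "z": -190, "rx": 0, "ry": 0, "rz": 0, "fingers": 1},
    {"x": 0, "y": 0, "z": -190, "rx": 0, "ry": 0, "rz": 0, "fingers": 1},
    {"x": 0, "y": 0, "z": -190, "rx": 0, "ry": 0, "rz": 0, "fingers": 1}
  ]
}}

```text
time_s: 4.08
tool_pos: [0.516, -0.2201, 0.2194]
tool_rot: [-179.9, 0.1, 17.6]
force: [-0.4, 1.1, -1.4]
grip_width: 0.055
grasp_force: 40.0
```

Run:
```python
from h import *
from cell import vision,sensors
for i in range(3):
    o=sensors.get_obs(); print(o["time_s"],np.round(o["tool_pos"]*1000,1),np.round(o["tool_rot"],2),np.round(o["force"],1)); c=vision.read_camera("wrist")
np.savez("w3.npz",**c)
im=c["image"];hsv=cv2.cvtColor(im,cv2.COLOR_RGB2HSV); H,S,V=hsv[...,0],hsv[...,1].astype(int),hsv[...,2].astype(int)
# jig from refined lines, top view, world mm
c=np.load("top0.npz"); im=c["image"]; hsv=cv2.cvtColor(im,cv2.COLOR_RGB2HSV); H,S,V=hsv[...,0],hsv[...,1].astype(int),hsv[...,2].astype(int)
m=comps((S<40)&(V>70),160,180,225,242,500)
for q in m:
    cnt=max(cv2.findContours(q.astype(np.uint8),0,2)[0],key=len); p=cast(c,cnt.reshape(-1,2),.1)[:,:2]*1000
    print("head",np.round(cv2.fitEllipse(p.astype(np.float32))[0],1),np.round(cv2.fitEllipse(p.astype(np.float32))[1],1))
```

```text
4.075 [ 516.  -220.1  219.4] [-1.799e+02  1.200e-01  1.758e+01] [-0.4  1.1 -1.4]
4.125 [ 515.7 -220.   219. ] [-1.7986e+02  1.6000e-01  1.7580e+01] [ 0.3  0.  -2.7]
4.175 [ 515.8 -220.   218.9] [-1.7985e+02  1.6000e-01  1.7580e+01] [ 0.6  0.7 -2. ]
head [480.5 236.6] [184.3 185.4]
```

Run:
```python
from h import *
print(shift([515.8,-220,219],[405,232,225],17.58), np.radians(13.6))
```

```text
[  30.9 -464.4   -6. ] 0.23736477827122882
```

Request:
{"op": "drive_tool", "data": {
  "moves": [
    {"x": 2, "y": -40, "z": -6, "rx": 0, "ry": 0, "rz": 0.02, "fingers": 1},
    {"x": 6, "y": -90, "z": -6, "rx": 0, "ry": 0, "rz": 0.05, "fingers": 1},
    {"x": 10, "y": -145, "z": -6, "rx": 0, "ry": 0, "rz": 0.08, "fingers": 1},
    {"x": 13, "y": -200, "z": -6, "rx": 0, "ry": 0, "rz": 0.1, "fingers": 1},
    {"x": 17, "y": -255, "z": -6, "rx": 0, "ry": 0, "rz": 0.13, "fingers": 1},
    {"x": 21, "y": -310, "z": -6, "rx": 0, "ry": 0, "rz": 0.16, "fingers": 1},
    {"x": 24, "y": -365, "z": -6, "rx": 0, "ry": 0, "rz": 0.19, "fingers": 1},
    {"x": 28, "y": -420, "z": -6, "rx": 0, "ry": 0, "rz": 0.22, "fingers": 1},
    {"x": 30, "y": -450, "z": -6, "rx": 0, "ry": 0, "rz": 0.237, "fingers": 1},
    {"x": 31, "y": -464, "z": -6, "rx": 0, "ry": 0, "rz": 0.237, "fingers": 1},
    {"x": 31, "y": -464, "z": -6, "rx": 0, "ry": 0, "rz": 0.237, "fingers": 1},
    {"x": 31, "y": -464, "z": -6, "rx": 0, "ry": 0, "rz": 0.237, "fingers": 1},
    {"x": 31, "y": -464, "z": -6, "rx": 0, "ry": 0, "rz": 0.237, "fingers": 1},
    {"x": 31, "y": -464, "z": -6, "rx": 0, "ry": 0, "rz": 0.237, "fingers": 1}
  ]
}}

```text
time_s: 5.98
tool_pos: [0.4067, 0.2305, 0.2272]
tool_rot: [180.0, 0.0, 3.9]
force: [-0.2, -0.4, -2.0]
grip_width: 0.0551
grasp_force: 40.0
```

Run:
```python
from h import *
from cell import vision,sensors
c=vision.read_camera("wrist"); np.savez("w4.npz",**c); cv2.imwrite("pics/w4.png",c["image"][:,:,::-1])
o=sensors.get_obs(); print(o["time_s"],np.round(o["tool_pos"]*1000,1),np.round(o["tool_rot"],2),np.round(o["force"],1))
im=c["image"];hsv=cv2.cvtColor(im,cv2.COLOR_RGB2HSV); H,S,V=hsv[...,0],hsv[...,1].astype(int),hsv[...,2].astype(int)
for m in comps((H>95)&(H<125)&(S>110),0,0,512,215,100):
    ys,xs=np.nonzero(m);print("blue",m.sum(),xs.min(),xs.max(),ys.min(),ys.max())
for m in comps(((H<20)|(H>170))&(S>110),100,0,400,215,200): print("rest",m.sum(),rect(m,c,.115))
```

```text
6.025 [406.7 230.7 227.2] [179.99  -0.     3.94] [-0.6  0.1 -2.3]
blue 3428 203 284 18 139
blue 2424 475 511 111 211
rest 3050 (array([482. , 238.2,  68.6,  31.9,   3.3]), 61)
```

View pics/w4.png

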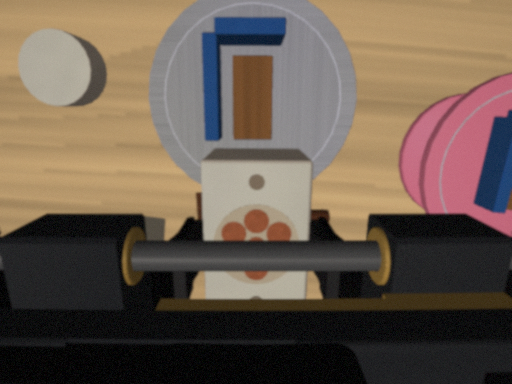

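The wrist view shows the mould held square, front edge of its top face near row 160 and columns 203–311. The jig is ahead, with its rest at (252,97), the long stop at column 211 and the end stop at row 27.

Run:
```python
from h import *
c=np.load("w4.npz"); g=cv2.GaussianBlur(c["image"],(3,3),0).astype(float)
R,B=g[...,0],g[...,2]
def edge(sig,rng,lo,hi,sgn,z,vert=True):
    # strongest gradient along row (vert) or column in [lo,hi], subpixel
    P=[]
    for k in rng:
        s=(sig[k,lo:hi] if vert else sig[lo:hi,k]); d=sgn*np.gradient(s); i=int(d.argmax())
        if 0<i<len(d)-1:
            off=.5*(d[i-1]-d[i+1])/(d[i-1]-2*d[i]+d[i+1]+1e-9)
            P.append((lo+i+off,k) if vert else (k,lo+i+off))
    X=cast(c,P,z)[:,:2]*1000
    vx,vy,x,y=cv2.fitLine(X.astype(np.float32),cv2.DIST_HUBER,0,.01,.01).ravel()
    a=np.degrees(np.arctan2(vy,vx)); a=(a+90)%180-90 if vert else a%180
    r=np.abs((X-[x,y])@[-vy,vx]); print(np.round([x,y,a,np.median(r)],2)); return x,y,a
D=B-R
print("rest L/R"); edge(D,range(62,132),224,244,-1,.115); edge(D,range(62,132),262,284,1,.115)
print("rest top/bot");edge(D,range(240,266),48,66,-1,.115,False);edge(D,range(240,266),128,146,1,.115,False)
print("long L/R");edge(D,range(50,132),196,210,1,.129);edge(D,range(50,132),212,230,-1,.129)
print("end top/bot");edge(D,range(228,280),10,24,1,.145,False);edge(D,range(228,280),30,52,-1,.145,False)
G=g.sum(2)
z=.0484+.2
print("mould L/R, front");edge(G,range(168,206),192,210,1,z);edge(G,range(168,206),302,320,-1,z);edge(G,range(212,300),154,170,1,z,False)
```

```text
rest L/R
[4.8033e+02 2.5489e+02 3.6000e+00 5.0000e-02]
[4.8281e+02 2.2194e+02 3.7400e+00 4.0000e-02]
rest top/bot
[5.1645e+02 2.4147e+02 9.3890e+01 4.0000e-02]
[4.4766e+02 2.3435e+02 9.3720e+01 3.0000e-02]
long L/R
[4.8177e+02 2.7810e+02 3.6300e+00 4.0000e-02]
[4.8240e+02 2.6619e+02 3.8800e+00 1.1000e-01]
end top/bot
[5.3851e+02 2.4155e+02 9.3510e+01 2.0000e-02]
[5.2728e+02 2.3999e+02 9.3780e+01 5.0000e-02]
mould L/R, front
[4.3342e+02 2.5920e+02 2.2500e+00 4.0000e-02]
[4.4066e+02 2.0592e+02 2.9000e+00 2.0000e-02]
[4.4930e+02 2.3321e+02 9.3520e+01 2.0000e-02]
```

Request:
{"op": "drive_tool", "data": {
  "moves": [
    {"x": 34, "y": 3, "z": 0, "rx": 0, "ry": 0, "rz": -0.008, "fingers": 1},
    {"x": 68, "y": 5.8, "z": 0, "rx": 0, "ry": 0, "rz": -0.008, "fingers": 1},
    {"x": 68, "y": 5.8, "z": 0, "rx": 0, "ry": 0, "rz": -0.008, "fingers": 1},
    {"x": 68, "y": 5.8, "z": 25, "rx": 0, "ry": 0, "rz": -0.008, "fingers": 1},
    {"x": 68, "y": 5.8, "z": 50, "rx": 0, "ry": 0, "rz": -0.008, "fingers": 1},
    {"x": 68, "y": 5.8, "z": 65, "rx": 0, "ry": 0, "rz": -0.008, "fingers": 1},
    {"x": 68, "y": 5.8, "z": 72, "rx": 0, "ry": 0, "rz": -0.008, "fingers": 1},
    {"x": 68, "y": 5.8, "z": 72, "rx": 0, "ry": 0, "rz": -0.008, "fingers": 1},
    {"x": 68, "y": 5.8, "z": 72, "rx": 0, "ry": 0, "rz": -0.008, "fingers": 1},
    {"x": 68, "y": 5.8, "z": 72, "rx": 0, "ry": 0, "rz": -0.008, "fingers": 1}
  ]
}}

```text
time_s: 7.28
tool_pos: [0.4751, 0.2305, 0.1559]
tool_rot: [-180.0, -0.1, 4.5]
force: [0.2, -0.5, -2.2]
grip_width: 0.0549
grasp_force: 40.0
```

Run:
```python
from h import *
from cell import vision,sensors
W=[]
for n,b in (("top",(165,180,225,240)),("scene",(300,125,370,195))):
    c=vision.read_camera(n); np.savez(n+"5.npz",**c); W.append(cv2.resize(c["image"][b[1]:b[3],b[0]:b[2],::-1],(390,390),interpolation=cv2.INTER_CUBIC))
cv2.imwrite("pics/p5.png",np.hstack(W))
o=sensors.get_obs(); print(o["time_s"],np.round(o["tool_pos"]*1000,1),np.round(o["tool_rot"],2),np.round(o["force"],1))
```

```text
7.375 [474.9 230.4 155.7] [-1.80e+02 -4.00e-02  4.45e+00] [ 0.1 -0.1 -2. ]
```

View pics/p5.png

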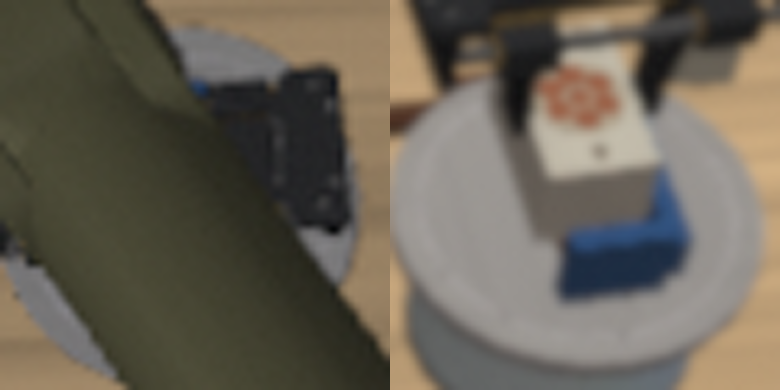

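The scene view shows the mould level over the rest, a little short of both stops. I'll lower it gently.

Request:
{"op": "drive_tool", "data": {
  "moves": [
    {"x": 0, "y": 0, "z": 3, "rx": 0, "ry": 0, "rz": 0, "fingers": 1},
    {"x": 0, "y": 0, "z": 6, "rx": 0, "ry": 0, "rz": 0, "fingers": 1},
    {"x": 0, "y": 0, "z": 8, "rx": 0, "ry": 0, "rz": 0, "fingers": 1},
    {"x": 0, "y": 0, "z": 8, "rx": 0, "ry": 0, "rz": 0, "fingers": 1},
    {"x": 0, "y": 0, "z": 8, "rx": 0, "ry": 0, "rz": 0, "fingers": 1}
  ]
}}

```text
time_s: 8.0
tool_pos: [0.4747, 0.2303, 0.1472]
tool_rot: [180.0, -0.0, 4.5]
force: [0.6, -0.4, -2.1]
grip_width: 0.055
grasp_force: 40.0
```

Request:
{"op": "drive_tool", "data": {
  "moves": [
    {"x": 0, "y": 0, "z": 1, "rx": 0, "ry": 0, "rz": 0, "fingers": 1},
    {"x": 0, "y": 0, "z": 1.5, "rx": 0, "ry": 0, "rz": 0, "fingers": 1},
    {"x": 0, "y": 0, "z": 1.5, "rx": 0, "ry": 0, "rz": 0, "fingers": 1}
  ]
}}

```text
time_s: 8.38
tool_pos: [0.4748, 0.2304, 0.1464]
tool_rot: [180.0, -0.0, 4.5]
force: [-2.8, -1.2, 3.7]
grip_width: 0.0549
grasp_force: 40.0
```

Request:
{"op": "drive_tool", "data": {
  "moves": [
    {"x": 0, "y": 0, "z": -0.6, "rx": 0, "ry": 0, "rz": 0, "fingers": 1},
    {"x": 2, "y": 0, "z": -0.6, "rx": 0, "ry": 0, "rz": 0, "fingers": 1},
    {"x": 4, "y": 0, "z": -0.6, "rx": 0, "ry": 0, "rz": 0, "fingers": 1},
    {"x": 5, "y": 0, "z": -0.6, "rx": 0, "ry": 0, "rz": 0, "fingers": 1},
    {"x": 5, "y": 0, "z": -0.6, "rx": 0, "ry": 0, "rz": 0, "fingers": 1}
  ]
}}

```text
time_s: 9.0
tool_pos: [0.4797, 0.2309, 0.1464]
tool_rot: [-180.0, -0.0, 4.5]
force: [-2.6, 0.5, 3.5]
grip_width: 0.055
grasp_force: 40.0
```

Request:
{"op": "drive_tool", "data": {
  "moves": [
    {"x": 0.7, "y": 0, "z": -0.4, "rx": 0, "ry": 0, "rz": 0, "fingers": 1},
    {"x": 1.5, "y": 0, "z": -0.4, "rx": 0, "ry": 0, "rz": 0, "fingers": 1},
    {"x": 1.5, "y": 0, "z": -0.4, "rx": 0, "ry": 0, "rz": 0, "fingers": 1}
  ]
}}

```text
time_s: 9.38
tool_pos: [0.4813, 0.2306, 0.1464]
tool_rot: [180.0, -0.0, 4.4]
force: [-0.2, 0.0, -0.2]
grip_width: 0.0555
grasp_force: 40.0
```

Weight is mostly off. I'll continue in x.

Request:
{"op": "drive_tool", "data": {
  "moves": [
    {"x": 0.7, "y": 0, "z": 0, "rx": 0, "ry": 0, "rz": 0, "fingers": 1},
    {"x": 1.5, "y": 0, "z": 0, "rx": 0, "ry": 0, "rz": 0, "fingers": 1},
    {"x": 1.5, "y": 0, "z": 0, "rx": 0, "ry": 0, "rz": 0, "fingers": 1}
  ]
}}

```text
time_s: 9.75
tool_pos: [0.4827, 0.2307, 0.1465]
tool_rot: [180.0, 0.0, 4.4]
force: [-0.1, 0.3, -1.1]
grip_width: 0.0549
grasp_force: 40.0
```

Request:
{"op": "drive_tool", "data": {
  "moves": [
    {"x": 0.7, "y": 0, "z": 0, "rx": 0, "ry": 0, "rz": 0, "fingers": 1},
    {"x": 1.4, "y": 0, "z": 0, "rx": 0, "ry": 0, "rz": 0, "fingers": 1},
    {"x": 1.4, "y": 0, "z": 0, "rx": 0, "ry": 0, "rz": 0, "fingers": 1}
  ]
}}

```text
time_s: 10.12
tool_pos: [0.4841, 0.231, 0.1467]
tool_rot: [180.0, 0.0, 4.5]
force: [0.3, -0.3, -2.8]
grip_width: 0.0553
grasp_force: 40.0
```

Request:
{"op": "drive_tool", "data": {
  "moves": [
    {"x": 0.5, "y": 0, "z": 0, "rx": 0, "ry": 0, "rz": 0, "fingers": 1},
    {"x": 1.0, "y": 0, "z": 0, "rx": 0, "ry": 0, "rz": 0, "fingers": 1},
    {"x": 1.0, "y": 0, "z": 0, "rx": 0, "ry": 0, "rz": 0, "fingers": 1}
  ]
}}

```text
time_s: 10.5
tool_pos: [0.4846, 0.2311, 0.1466]
tool_rot: [180.0, 0.0, 4.5]
force: [-0.5, -0.3, 0.2]
grip_width: 0.0553
grasp_force: 40.0
```

Request:
{"op": "drive_tool", "data": {
  "moves": [
    {"x": 0.5, "y": 0, "z": 0, "rx": 0, "ry": 0, "rz": 0, "fingers": 1},
    {"x": 1.0, "y": 0, "z": 0, "rx": 0, "ry": 0, "rz": 0, "fingers": 1},
    {"x": 1.0, "y": 0, "z": 0, "rx": 0, "ry": 0, "rz": 0, "fingers": 1}
  ]
}}

```text
time_s: 10.88
tool_pos: [0.4847, 0.2311, 0.1465]
tool_rot: [180.0, 0.2, 4.5]
force: [-5.5, -0.5, 1.1]
grip_width: 0.0549
grasp_force: 40.0
```

End stop found at x≈484.7. I'll back off 1 mm and find the long stop.

Request:
{"op": "drive_tool", "data": {
  "moves": [
    {"x": -1.2, "y": 0, "z": 0, "rx": 0, "ry": 0, "rz": 0, "fingers": 1},
    {"x": -1.2, "y": -2, "z": 0, "rx": 0, "ry": 0, "rz": 0, "fingers": 1},
    {"x": -1.2, "y": -4, "z": 0, "rx": 0, "ry": 0, "rz": 0, "fingers": 1},
    {"x": -1.2, "y": -4, "z": 0, "rx": 0, "ry": 0, "rz": 0, "fingers": 1}
  ]
}}

```text
time_s: 11.38
tool_pos: [0.4845, 0.2353, 0.1466]
tool_rot: [-180.0, 0.0, 4.5]
force: [-2.3, -1.7, -2.2]
grip_width: 0.055
grasp_force: 40.0
```

Request:
{"op": "drive_tool", "data": {
  "moves": [
    {"x": -0.7, "y": -0.7, "z": 0, "rx": 0, "ry": 0, "rz": 0, "fingers": 1},
    {"x": -0.7, "y": -1.5, "z": 0, "rx": 0, "ry": 0, "rz": 0, "fingers": 1},
    {"x": -0.7, "y": -1.5, "z": 0, "rx": 0, "ry": 0, "rz": 0, "fingers": 1}
  ]
}}

```text
time_s: 11.75
tool_pos: [0.4841, 0.237, 0.147]
tool_rot: [-180.0, -0.1, 4.5]
force: [0.1, 0.3, -1.6]
grip_width: 0.0551
grasp_force: 40.0
```

Request:
{"op": "drive_tool", "data": {
  "moves": [
    {"x": 0, "y": -0.6, "z": 0, "rx": 0, "ry": 0, "rz": 0, "fingers": 1},
    {"x": 0, "y": -1.2, "z": 0, "rx": 0, "ry": 0, "rz": 0, "fingers": 1},
    {"x": 0, "y": -1.2, "z": 0, "rx": 0, "ry": 0, "rz": 0, "fingers": 1}
  ]
}}

```text
time_s: 12.12
tool_pos: [0.4837, 0.2378, 0.1468]
tool_rot: [-180.0, -0.0, 4.5]
force: [-0.1, -0.9, -2.6]
grip_width: 0.0553
grasp_force: 40.0
```

Request:
{"op": "drive_tool", "data": {
  "moves": [
    {"x": 0, "y": -0.5, "z": 0, "rx": 0, "ry": 0, "rz": 0, "fingers": 1},
    {"x": 0, "y": -1.0, "z": 0, "rx": 0, "ry": 0, "rz": 0, "fingers": 1},
    {"x": 0, "y": -1.0, "z": 0, "rx": 0, "ry": 0, "rz": 0, "fingers": 1}
  ]
}}

```text
time_s: 12.5
tool_pos: [0.4835, 0.2387, 0.1467]
tool_rot: [180.0, -0.0, 4.5]
force: [-0.4, -0.8, -2.0]
grip_width: 0.055
grasp_force: 40.0
```

Request:
{"op": "drive_tool", "data": {
  "moves": [
    {"x": 0, "y": -0.5, "z": 0, "rx": 0, "ry": 0, "rz": 0, "fingers": 1},
    {"x": 0, "y": -1.0, "z": 0, "rx": 0, "ry": 0, "rz": 0, "fingers": 1},
    {"x": 0, "y": -1.0, "z": 0, "rx": 0, "ry": 0, "rz": 0, "fingers": 1}
  ]
}}

```text
time_s: 12.88
tool_pos: [0.4834, 0.2388, 0.1466]
tool_rot: [179.9, 0.0, 4.4]
force: [-0.6, -3.5, -0.9]
grip_width: 0.0549
grasp_force: 40.0
```

Request:
{"op": "drive_tool", "data": {
  "moves": [
    {"x": 0, "y": 0, "z": 0.4, "rx": 0, "ry": 0, "rz": 0, "fingers": 1},
    {"x": 1.0, "y": 0, "z": 0.4, "rx": 0, "ry": 0, "rz": 0, "fingers": 1},
    {"x": 2.0, "y": 0, "z": 0.4, "rx": 0, "ry": 0, "rz": 0, "fingers": 1},
    {"x": 2.5, "y": -0.6, "z": 0.4, "rx": 0, "ry": 0, "rz": 0, "fingers": 1},
    {"x": 2.5, "y": -0.6, "z": 0.4, "rx": 0, "ry": 0, "rz": 0, "fingers": 1},
    {"x": 2.5, "y": -0.6, "z": 0.4, "rx": 0, "ry": 0, "rz": 0, "fingers": 1}
  ]
}}

```text
time_s: 13.62
tool_pos: [0.4842, 0.2391, 0.1465]
tool_rot: [179.8, 0.2, 4.4]
force: [-5.7, -5.9, 6.0]
grip_width: 0.0554
grasp_force: 40.0
```

Request:
{"op": "drive_tool", "data": {
  "moves": [
    {"x": 0, "y": 0, "z": -0.4, "rx": 0, "ry": 0, "rz": 0, "fingers": 1},
    {"x": 0.5, "y": -0.4, "z": -0.5, "rx": 0, "ry": 0, "rz": 0, "fingers": 1},
    {"x": 0.8, "y": -0.8, "z": -0.5, "rx": 0, "ry": 0, "rz": 0, "fingers": 1},
    {"x": 0.8, "y": -0.8, "z": -0.5, "rx": 0, "ry": 0, "rz": 0, "fingers": 1},
    {"x": 0.8, "y": -0.8, "z": -0.5, "rx": 0, "ry": 0, "rz": 0, "fingers": 1},
    {"x": 0.8, "y": -0.8, "z": -0.5, "rx": 0, "ry": 0, "rz": 0, "fingers": 1}
  ]
}}

```text
time_s: 14.38
tool_pos: [0.4843, 0.2392, 0.1466]
tool_rot: [179.7, 0.3, 4.4]
force: [-7.2, -7.3, 5.9]
grip_width: 0.0552
grasp_force: 40.0
```

Run:
```python
from h import *
from cell import vision,sensors
W=[]
for n,b in (("scene",(300,125,370,195)),("wrist",(130,60,350,280))):
    c=vision.read_camera(n); np.savez(n+"6.npz",**c); W.append(cv2.resize(c["image"][b[1]:b[3],b[0]:b[2],::-1],(390,390),interpolation=cv2.INTER_CUBIC))
cv2.imwrite("pics/p6.png",np.hstack(W))
for i in range(5):
    vision.read_camera("top"); o=sensors.get_obs(); print(o["time_s"],np.round(o["tool_pos"]*1000,1),np.round(o["tool_rot"],2),np.round(o["force"],1),np.round(o["wrist_torque"],2))
```

```text
14.525 [484.3 239.2 146.6] [179.74   0.33   4.4 ] [-7.3 -7.5  6.9] [-1.86  1.8  -0.23]
14.575 [484.3 239.2 146.6] [179.74   0.33   4.4 ] [-8.1 -7.4  6.6] [-1.84  1.77 -0.22]
14.625 [484.3 239.2 146.6] [179.74   0.33   4.4 ] [-7.8 -8.1  7.4] [-1.86  1.82 -0.26]
14.675 [484.3 239.2 146.6] [179.74   0.34   4.4 ] [-8.4 -7.7  5.8] [-1.86  1.74 -0.24]
14.725 [484.2 239.2 146.6] [179.74   0.34   4.4 ] [-7.  -7.1  6. ] [-1.88  1.76 -0.25]
```

View pics/p6.png

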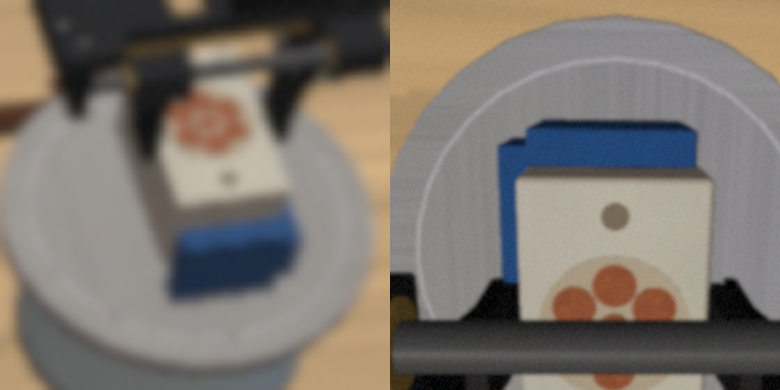

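The mould sits in the corner with its front face against the end stop and its left edge along the long stop, level. I'll push slightly harder and relieve some of the vertical load.

Request:
{"op": "drive_tool", "data": {
  "moves": [
    {"x": 0.7, "y": -0.5, "z": -0.5, "rx": 0, "ry": 0, "rz": 0, "fingers": 1},
    {"x": 1.5, "y": -1.0, "z": -0.8, "rx": 0, "ry": 0, "rz": 0, "fingers": 1},
    {"x": 1.5, "y": -1.2, "z": -0.8, "rx": 0, "ry": 0, "rz": 0, "fingers": 1},
    {"x": 1.5, "y": -1.2, "z": -0.8, "rx": 0, "ry": 0, "rz": 0, "fingers": 1},
    {"x": 1.5, "y": -1.2, "z": -0.8, "rx": 0, "ry": 0, "rz": 0, "fingers": 1},
    {"x": 1.5, "y": -1.2, "z": -0.8, "rx": 0, "ry": 0, "rz": 0, "fingers": 1}
  ]
}}

```text
time_s: 15.48
tool_pos: [0.4843, 0.2393, 0.1467]
tool_rot: [179.6, 0.5, 4.4]
force: [-9.1, -9.4, 7.7]
grip_width: 0.0555
grasp_force: 40.1
```

Request:
{"op": "drive_tool", "data": {
  "moves": [
    {"x": 0, "y": 0, "z": -0.6, "rx": 0, "ry": 0, "rz": 0, "fingers": 1},
    {"x": 0.6, "y": -0.5, "z": -1.0, "rx": 0, "ry": 0, "rz": 0, "fingers": 1},
    {"x": 1.2, "y": -1.0, "z": -1.0, "rx": 0, "ry": 0, "rz": 0, "fingers": 1},
    {"x": 1.2, "y": -1.0, "z": -1.0, "rx": 0, "ry": 0, "rz": 0, "fingers": 1},
    {"x": 1.2, "y": -1.0, "z": -1.0, "rx": 0, "ry": 0, "rz": 0, "fingers": 1},
    {"x": 1.2, "y": -1.0, "z": -1.0, "rx": 0, "ry": 0, "rz": 0, "fingers": 1},
    {"x": 1.2, "y": -1.0, "z": -1.0, "rx": 0, "ry": 0, "rz": 0, "fingers": 1}
  ]
}}

```text
time_s: 16.35
tool_pos: [0.4844, 0.2393, 0.1469]
tool_rot: [179.5, 0.7, 4.3]
force: [-11.3, -11.0, 5.4]
grip_width: 0.0552
grasp_force: 40.1
```

```bash
python3 -c "
from cell import workorder,sensors
print(sensors.get_obs()['force']); print(workorder.sign_off())"
```

```text
[-11.34771961 -10.99150943   5.37840876]
the job is handed in; nothing more can be done
None
```

The mould is seated on the rest in the corner, motif up, still gripped at 40 N with about 11 N of push measured at the wrist towards each stop, and the job was handed in at about 16 s; the sign-off returned no verdict.

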